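Feed the key-blank rack past the spring gate

TASK

Press the long pedal plate beside the chute right down with one fingertip to hold the spring gate open and, keeping it held, push the rack of key blanks by its upright rear plate with the other fingertip, under the open gate and fully home against the end stop at the machine. Then take the hand away so that the gate falls shut behind the rack's body. Do not grasp or lift the rack, do not let the gate touch it at any time, and leave the other things on the counter alone.

Things in the scene. Friction and masses are not known exactly. Their poses are not given: they have to be found in the camera images.
- chute: Fixed open-topped metal chute leading to a red machine. x = feed direction, y = left of it (pedal side), z up; origin on the counter, on the centre line, below the gate. Base plate 6 mm thick, x -290 to 115, y -70 to 100 mm. Side walls 6 mm thick, inner faces at y = -32 and 32, tops 22 mm above the counter. The machine fills x 120 to 360, y -130 to 130 mm (lever to -160), up to 0.25 m high.
- end_stop (a point): Centre of the upright end stop's face, chute frame (106, 0, 26) mm; the stop spans the chute, top 46 mm above the counter.
- home (a point): Where the rack's origin lies when it is fully home: chute frame (64, 0, 6) mm, axes as the chute's.
- rack: Grey rack with two rows of key blanks, loose in the chute (4 mm side play each way), 0.25 to 0.5 kg, a few N of friction. Axes as the chute's. Origin: centre of the underside of its body. Body 84 x 56 x 30 mm high (x -42 to 42 mm). Behind it a low tongue (26 wide, 8 high) ends in an upright push plate. Starts with its nose 20 to 60 mm short of the gate.
- push_face (a point): On the rear face of the rack's push plate, rack frame (-118, 0, 30) mm. The plate is 6 mm thick, 46 mm wide (y -23 to 23) and 48 mm high from the chute floor; push it towards +x.
- gate (a joint): Gate angle, rad: 0 = shut (blade hangs in the chute, lower edge 20 mm above the counter, over the tongue but blocking the rack's body); 0.733 = fully open at its stop, pedal right down, blade 8 mm clear above the rack. Below 0.55 it does not clear the rack. A spring shuts it when the pedal is let go.
- shaft_start (a point): Rear end of the gate's 8 mm hinge shaft, chute frame (-279, 45, 40) mm; the shaft runs along the chute from there to x = 11 mm. Its brackets (y 38 to 52 mm, 50 mm high) stand at chute x -289 to -279 and 11 to 21 mm. One finger goes either side of the shaft.
- blade_edge (a point): Middle of the lower edge of the steel gate blade, which hangs on an 8 mm arm reaching over the chute from the shaft; plate 8 mm thick along the chute, at chute y -20 to 16 mm when shut. When shut: chute frame (0, -2, 20) mm. Fully raised, its tip is 92 mm above the counter.
- pedal_mid (a point): Mid-length on the top face of the pedal (geom gate_c3): aluminium plate outside the shaft, 245 mm long (chute x -275 to -30), 42 wide, 5 thick; pressing it anywhere opens the gate, a finger can slide along it. Shut: this point is 31 mm out from the shaft, 55 mm high; outer edge at y 86, 63 mm high. Right down: level, y 49 to 91, top 30 mm high. At y 75 it takes about 2 N to start, 5 N to hold down.
- padlock: Bystander: brass padlock lying flat, 45 x 40 x 22 mm plus a steel shackle, origin under the centre of its body.
- cylinder_lock: Bystander: brass profile lock cylinder 65 x 17 x 35 mm, origin under its centre.
- blank_box: Bystander: closed cardboard box 85 x 55 x 32 mm, origin under its centre.
- screw_cup: Bystander: small steel bowl, 60 mm across, 35 mm high, origin under its centre.
Mind the look-alikes: they are no part of the job. What is meant by the rack is not orange or pink, and is the smaller of those in its own colour.

How it is judged (in metres and radians):
On the way, in this order (a step that is already met when the one before it is completed fails the run):
1. a fingertip holds the pedal down and the gate open while the rack is still short of the gate (value of joint gate above 0.55 rad and contact force between the fingers and gate_c3 above 0.3 N and x of rack in the frame of chute below -0.047 m), for 0.2 s.
2. the rack's body passes under the gate, still held open by a fingertip on the pedal (value of joint gate above 0.55 rad and contact force between the fingers and gate_c3 above 0.3 N and x of rack in the frame of chute between -0.02 and 0.042 m), for 0.1 s.
At the end, for the whole second after the job is handed in: The rack lies flat and still in the chute within 4 mm of the end stop, and the gate is shut (under 0.08 rad) behind its body (x of rack in the frame of home above -0.004 m and distance between rack and home below 0.008 m and angle between the x axis of rack and the x axis of chute, either way round below 0.1 rad and angle between rack's own z axis and vertical below 0.05 rad and value of joint gate below 0.08 rad and linear speed of rack below 0.01 m/s); the robot touches nothing.
It fails at once if the gate blade touches the rack (more than 1.5 N) (contact force between gate and rack above 1.5 N).
It fails at once if the rack is lifted or tipped (z of rack in the frame of chute above 0.016 m or angle between rack's own z axis and vertical above 0.2 rad).
It fails at once if another thing on the counter is moved by more than 20 mm (distance of any of padlock, cylinder_lock, blank_box, screw_cup from where it was at the start of the episode above 0.02 m).
It also fails if it takes over 45 s, if anything falls off the work surface, if the arm or the gripper's body presses on something with over 40 N, if the wrist force passes 120 N, or if a joint passes its speed limit or range.

ROBOT

A 6-joint arm with a two-finger parallel gripper is mounted at the origin on the work surface. World frame = base frame: x ahead of the robot, y to its left, z up, the work surface at z = 0. Lengths are in mm, angles in rad, forces in N, time in s.
With the tool pointing down it reaches from about 325 to 900 mm from the base axis. Payload 6.1 kg.
Tool frame: the origin (TCP) lies at the very end of the fingers, on their centre line; the grasp point (between the pads) lies 19 mm behind it; z points along the fingers, y is the line along which they close (so a half turn about z gives the same grasp; the last joint's range is limited). The gripper opens to 85 mm and grips with 20 to 120 N. Pads are 22 mm wide; open, the fingers measure 114 mm over their backs; the gripper's body (76 mm by 85 mm) begins 54 mm behind the grasp point. The pads swing forward as they close: fully open they stand 13 mm farther back than shut.
Start: joints at [-1.356, 0.22, 1.526, -0, 1.395, -0.126], TCP at [208.893, -589.049, 231.3] pointing down, gripper open.
Joint ranges: [-2.98, 2.98], [-0.91, 2.08], [0.09, 2.57], [-1.24, 4.39], [0.2, 2.65], [-2.68, 2.68]. Speed limits (rad/s): [2.57, 2.57, 3.01, 3.14, 3.14, 3.14].

INTERFACE

Orientations are given as a unit quaternion [w, x, y, z].
In Python, from station import state, cams, hand_in, spotter gives the robot as it stands.
- The arm moves only by the tool jog_arm, never from a script. Its argument "motion" is a list that holds one entry, the list of rows, each a list of 5 numbers: the shift along the tool's x, y, z in cm, then the turn about the tool's z in degrees, then the opening in per cent of the stroke, from 0 (shut) to 100 (fully open). In form: [[[tx, ty, tz, roll, jaw], ...]]. A call has 1 to 5 rows; each row is the pose to reach, as a shift and turn from the pose commanded when the call began, along the tool's axes at that moment; what a row does not reach only later rows make up. A row lasts 1/8 s, in which the tool goes at most 62.5 mm and 10.7 degrees, less where a joint would pass 70% of its speed; a pose out of reach is approached as far as the arm can. A call with a gripper value outside its range is refused whole. The fingers move at their own pace and stop on an object; "newtons" is the grip in N (left out, the last holds). Time passes only in rows, so rows that repeat a pose let the fingers close. It gives the time, the measured TCP pose, the force, the opening and the grip force at its end, in the units of the state.
- state(): the state, without advancing time (a new reading comes with each control period).
- cams.capture(name): name is "scene" or "top"; returns (picture, depth): 400x640x3 uint8, red, green, blue; 400x640 float32, mm along the optical axis (not along the pixel's ray), 0 where there is no reading.
- cams.camera_params(name): a dict with "intrinsics" (3x3 intrinsics, pixels), "cam_to_world" (4x4, takes a point from camera to world coordinates). Camera axes: x right, y up, looking along -z (the intrinsics and any distortion apply to the point x, -y, -z); pixel columns grow to the right and rows downward; lengths in mm; the calibration is good to about 2 mm. A picture is of the moment at which its call begins. camera_params takes no time and is no camera call.
- hand_in(): hands the job in; it is judged then, once.
Trained networks look in the newest picture that a camera, given by its name, has taken for a name from the list of things; names that differ only in an ending like _2 or _b are one class to them, and where a whole thing is asked for, a point or a joint stands for the part that bears it (a point fixed in the world has none). Each returns a list of dicts, best first, with "confidence" (0 to 1); they miss things now and then, are a little off and sometimes report something else, mostly with a low value. They report only what shows in the picture. A call takes as long as a camera call. They do not tell look-alikes from the thing itself.
- spotter.silhouettes(target, camera): "mask" (400x640 bool, what is visible of it) and "bbox" ([centre column, centre row, width, height] in pixels, round what is visible of it).
The state is a dict: "clock": time; "q": joint angles; "joint_velocities": joint speeds; "effort": joint torques, N m; "eef_pos": TCP position; "eef_rot": TCP orientation; "force": force on the tool from outside, world axes, zero at the start; "wrist_torque": the same for the moment, N m; "grip_width": finger opening in mm; "finger_force": force on a finger pad.
Only numpy, scipy, OpenCV 4.12 (cv2) and the standard library are available. Lean on these libraries where they do the work, as an engineer would, in place of code of your own. Each camera call takes 0.05 s, during which the arm holds its last target. There are 200 camera calls.

## Working session

There is one attempt and no reset: what is moved stays moved. The work goes in short steps, Python scripts to look and compute and a tool call to move; the robot and the scene stay as the last step left them, time stands still between calls to the robot, and variables do not carry over. Pictures are saved under pics/ and viewed, at most 10 in all, crops included, and the job is handed in when it is done.

Besides the shell and the picture viewer there is one more tool, called after "Emit:" as name([rows], argument=value, ...), one row to a line, values as JSON. jog_arm: Moves the arm, as the interface text tells. Its arguments: {"type":"object","properties":{"motion":{"type":"array","items":{"type":"array","items":{"type":"array","items":{"type":"number"}}}},"newtons":{"type":"number"}},"required":["motion"]}

```bash
mkdir -p pics; cat > h.py <<'E'
import numpy as np, cv2
from station import state, cams, hand_in, spotter
def pts(d,name):
    p=cams.camera_params(name);K=np.array(p["intrinsics"]);T=np.array(p["cam_to_world"])
    v,u=np.mgrid[0:400,0:640];z=d
    X=np.stack([(u-K[0,2])/K[0,0]*z,-(v-K[1,2])/K[1,1]*z,-z,np.ones_like(z)],-1)
    return (X@T.T)[...,:3]
def proj(P,name):
    p=cams.camera_params(name);K=np.array(p["intrinsics"]);T=np.linalg.inv(np.array(p["cam_to_world"]))
    c=T[:3,:3]@np.array(P)+T[:3,3]; return K[0,0]*c[0]/-c[2]+K[0,2], -K[1,1]*c[1]/-c[2]+K[1,2]
E
python3 - <<'E'
from h import *
for n in ("top","scene"):
    im,d=cams.capture(n); cv2.imwrite(f"pics/{n}1.png",im[...,::-1]); np.save(n+".npy",d)
    P=pts(d,n); p=cams.camera_params(n); print(n,{k:np.round(v,2).tolist() if k!='x' else 0 for k,v in p.items()})
    for t in ("rack","gate","chute","pedal_mid"):
        for r in spotter.silhouettes(t,n)[:4]:
            m=r["mask"]&(d>0); print(t,round(r["confidence"],2),np.round(r["bbox"]),np.median(P[m],0).round(), np.percentile(P[m],[2,98],axis=0).round().tolist(), im[m].mean(0).round())
s=state();print(s["eef_pos"],s["eef_rot"],s["clock"])
E
```

```text
top {'intrinsics': [[499.28, 0.0, 320.39], [0.0, 499.28, 199.63], [0.0, 0.0, 1.0]], 'cam_to_world': [[0.02, 0.99, -0.12, 290.5], [-1.0, 0.01, -0.02, 16.81], [-0.02, 0.12, 0.99, 1442.56], [0.0, 0.0, 0.0, 1.0]]}
rack 0.89 [219. 194.  38.  55.] [455. 338.  21.] [[395.0, 295.0, 2.0], [546.0, 379.0, 45.0]] [165. 108.  25.]
rack 0.74 [337. 192.  59.  22.] [478. -25.  27.] [[452.0, -83.0, 8.0], [515.0, 67.0, 52.0]] [126. 124. 116.]
rack 0.71 [446. 291.  60.  84.] [ 187. -300.   30.] [[106.0, -358.0, 6.0], [317.0, -240.0, 67.0]] [126. 125. 115.]
rack 0.68 [226. 286.  83.  59.] [210. 330.  30.] [[148.0, 210.0, 6.0], [281.0, 407.0, 65.0]] [164. 119. 131.]
gate 0.77 [332. 175. 108.  40.] [533.  32.  46.] [[491.0, -122.0, 4.0], [571.0, 158.0, 64.0]] [157. 160. 158.]
chute 0.95 [405. 170. 254. 116.] [ 516. -252.  106.] [[404.0, -457.0, 1.0], [649.0, 149.0, 218.0]] [112.  87.  86.]
chute 0.54 [342. 193.  57.  23.] [478. -24.  27.] [[452.0, -83.0, 7.0], [513.0, 67.0, 51.0]] [127. 125. 117.]
pedal_mid 0.7 [330. 174. 102.  35.] [534.  32.  46.] [[493.0, -120.0, 33.0], [570.0, 155.0, 64.0]] [163. 167.
[... 535 characters left out ...]
124. 112.  91.]
rack 0.64 [142. 260.  55.  88.] [ 211. -313.   33.] [[110.0, -375.0, 1.0], [326.0, -241.0, 68.0]] [110.  98.  77.]
gate 0.68 [327. 232. 101.  81.] [533.  -0.  45.] [[487.0, -126.0, 8.0], [574.0, 155.0, 63.0]] [187. 185. 172.]
chute 0.94 [233. 293. 295. 214.] [ 566. -330.  153.] [[415.0, -481.0, 4.0], [675.0, 138.0, 217.0]] [121.  96.  90.]
pedal_mid 0.57 [328. 233.  98.  88.] [533.   6.  45.] [[488.0, -126.0, 8.0], [574.0, 155.0, 63.0]] [188. 186. 173.]
pedal_mid 0.57 [296. 196.  27.  25.] [358.  61.  18.] [[332.0, 23.0, 1.0], [377.0, 91.0, 24.0]] [140. 112.  60.]
[ 208.89213762 -589.055076    231.28230479] [-4.34500474e-06  9.85520686e-01  1.69555237e-01  9.24214799e-06] 0.5
```

View pics/top1.png

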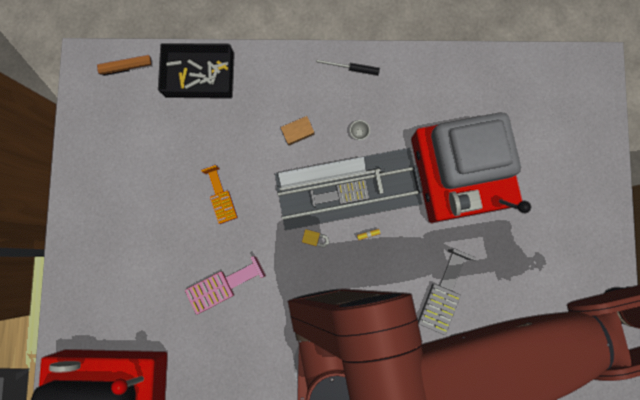

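View pics/scene1.png

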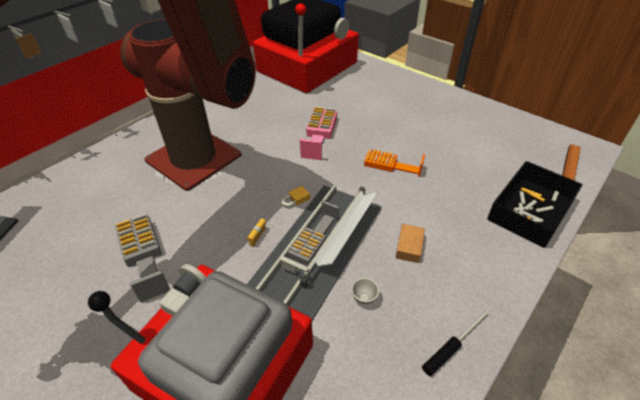

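Candidates for the rack in the top view are the orange one (219,194), the pink one (226,286), the larger grey one (440,300) and the small grey one in the chute (342,192). I choose the last: it is the smaller of the two greys and sits in the chute. Next I fit the chute pose and the rack position.

```bash
cat > fit.py <<'E'
from h import *
from scipy.optimize import minimize
P=[]
for n in ("top","scene"):
    d=np.load(n+".npy"); Q=pts(d,n)[d>0]; P.append(Q[(abs(Q[:,0]-510)<160)&(Q[:,1]>-140)&(Q[:,1]<210)&(Q[:,2]<120)])
def toch(p,Q):
    c,s=np.cos(p[2]),np.sin(p[2]); e=Q[:,:2]-p[:2]
    return e[:,0]*c+e[:,1]*s, -e[:,0]*s+e[:,1]*c
def model(x,y,xr):
    z=np.zeros_like(x)
    z[(x>-290)&(x<115)&(y>-70)&(y<100)]=6
    z[(x>-290)&(x<115)&(abs(abs(y)-35)<3)]=22
    z[(abs(x-xr)<42)&(abs(y)<28)]=36
    z[(x>xr-118)&(x<xr-42)&(abs(y)<13)]=14
    z[(x>xr-118)&(x<xr-112)&(abs(y)<23)]=54
    m=(x>-279)&(x<11)&(abs(y-45)<4); z[m]=44
    m=(x>-275)&(x<-30)&(y>54.7)&(y<86); z[m]=35.3+(y[m]-54.7)*.9
    return z
def cost(p,Q):
    x,y=toch(p,Q); m=(x>-330)&(x<100)&(abs(y)<130)
    return np.minimum(abs(Q[m,2]-model(x[m],y[m],p[3])),15).mean()
if __name__=="__main__":
  for Q in (P[0],P[1],np.vstack(P)):
    best=None
    for yaw in np.radians([-85,-78,-70]):
      for xr in (-65,-82,-98):
       for y0 in (-150,-120,-90):
        r=minimize(cost,[510,y0,yaw,xr],args=(Q,),method="Nelder-Mead",options=dict(initial_simplex=np.array([510,y0,yaw,xr])+np.vstack([np.zeros(4),np.diag([12,15,.08,12])])))
        if best is None or r.fun<best.fun: best=r
    print(len(Q),best.fun,best.x.round(3),np.degrees(best.x[2]))
  np.save("pose.npy",best.x); p=best.x
  c,s=np.cos(p[2]),np.sin(p[2]); im=cv2.imread("pics/top1.png")
  W=lambda x,y,z:(p[0]+c*x-s*y,p[1]+s*x+c*y,z)
  big=cv2.resize(im[130:240,255:435],None,fx=4,fy=4,interpolation=cv2.INTER_CUBIC)
  for q in [(-290,-70,6),(-290,100,6),(115,-70,6),(-275,86,63),(-30,86,63),(p[3]-118,0,54),(p[3]+42,-28,36),(p[3]+42,28,36),(p[3]-118,-23,54),(p[3]-118,23,54),(-279,45,44),(0,-20,30),(106,0,46)]:
    u,v=proj(W(*q),"top"); cv2.circle(big,(int((u-255+.5)*4),int((v-130+.5)*4)),3,(255,0,255),1)
  cv2.imwrite("pics/fit.png",big)
E
python3 fit.py
```

```text
13084 3.9099667694395532 [ 501.228 -119.312   -1.366  -76.693] -78.28377009632503
14721 4.2515209915459735 [ 500.329 -115.937   -1.365  -73.83 ] -78.20103573091728
27805 4.111741886965758 [ 500.985 -118.775   -1.367  -76.056] -78.31054555195466
```

View pics/fit.png

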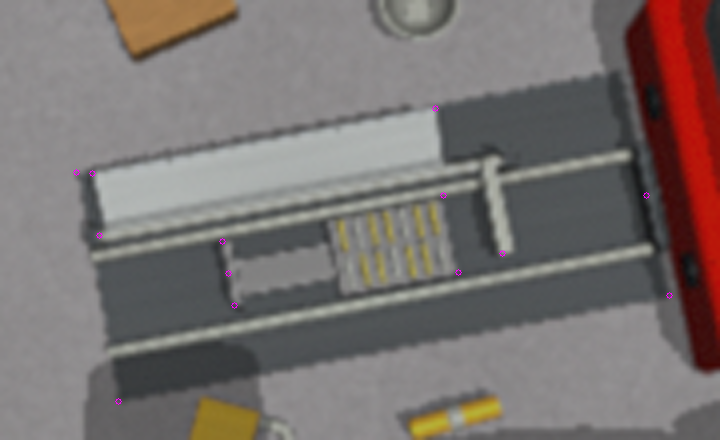

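The overlay shows the fit is right: pedal corners at (95,172)/(435,108), push plate at (228,272), body front at (450,235). The rack origin is at chute x ≈ -76. The first move rises to clear the machine and goes towards the pedal end.

Emit:
jog_arm([
  [[0,0,-6,-10,60],[0,0,-12,-20,60],[4,-4.5,-12,-30,60],[8,-9,-12,-40,60],[12,-13.5,-12,-50,60]],
])

```text
clock: 1.12
eef_pos: [277.3, -420.1, 351.5]
eef_rot: [0.0, 0.82, 0.572, 0.0]
force: [0.4, 0.4, -0.3]
grip_width: 51.3
finger_force: 0.0
```

```bash
cat > go.py <<'E'
import sys
from h import *
from scipy.spatial.transform import Rotation as R
p=np.load("pose.npy");c,s=np.cos(p[2]),np.sin(p[2]);st=state()
M=R.from_quat(np.roll(st["eef_rot"],-1)).as_matrix();e=np.array(st["eef_pos"])
C=np.array([[c,-s,0],[s,c,0],[0,0,1]]);o=np.array([p[0],p[1],0])
print("chute pos",(C.T@(e-o)).round(1),"force chute",(C.T@np.array(st["force"])).round(1),"w",st["grip_width"],"t",st["clock"],"q",np.round(st["q"],2))
if len(sys.argv)>3:
    t=C@np.array([float(a) for a in sys.argv[1:4]])+o
    print("tool shift cm",(M.T@(t-e)/10).round(2))
y=np.arctan2(M[1,0],M[0,0]);print("roll deg",np.degrees((y-(p[2]+np.pi)+np.pi)%(2*np.pi)-np.pi).round(2),"tilt z",M[:,2].round(3))
E
python3 go.py -230 38 350
```

```text
chute pos [ 249.8 -280.1  351.5] force chute [-0.3  0.5 -0.3] w 51.30747504452348 t 1.125 q [-1.14 -0.13  1.66  0.    1.6  -0.79]
tool shift cm [57.54  1.68  0.14]
roll deg -31.87 tilt z [ 0.001 -0.    -1.   ]
```

Emit:
jog_arm([
  [[6,0.2,0,-10,60],[12,0.4,0,-20,60],[18,0.6,0,-30,60],[24,0.8,0,-32,60],[30,1,0,-32,60]],
])

```text
clock: 1.75
eef_pos: [391.6, -142.4, 351.7]
eef_rot: [0.001, 0.633, 0.775, 0.0]
force: [0.4, 0.0, 0.7]
grip_width: 50.9
finger_force: 0.0
```

```bash
python3 go.py -230 38 250
```

```text
chute pos [   0.9 -111.9  351.7] force chute [0.1 0.4 0.7] w 50.94393944394688 t 1.75 q [-0.54 -0.35  1.85  0.    1.64 -0.74]
tool shift cm [23.14 14.92 10.17]
roll deg -0.16 tilt z [ 0.001 -0.001 -1.   ]
```

Emit:
jog_arm([
  [[5,3.2,0,0,66],[10,6.5,0,0,66],[15,10,2,0,66],[20,13,6,0,66],[23.1,14.9,10.2,0,66]],
])

```text
clock: 2.38
eef_pos: [491.6, 112.5, 251.6]
eef_rot: [0.001, 0.632, 0.775, 0.001]
force: [0.9, -0.4, -1.1]
grip_width: 56.5
finger_force: 0.0
```

```bash
python3 go.py -230 38 70
```

```text
chute pos [-228.4   37.7  251.6] force chute [ 0.6  0.8 -1.1] w 56.477385225746495 t 2.375 q [ 0.07 -0.09  1.81  0.    1.41 -0.13]
tool shift cm [ 0.17 -0.04 18.16]
roll deg -0.09 tilt z [ 0.004  0.    -1.   ]
```

Emit:
jog_arm([
  [[0.1,0,5,0,66],[0.2,0,10,0,66],[0.2,0,14,0,66],[0.2,0,17.5,0,66],[0.2,0,17.5,0,66]],
])

```text
clock: 3.0
eef_pos: [487.2, 112.0, 73.5]
eef_rot: [-0.002, 0.633, 0.775, -0.002]
force: [0.1, 0.4, 1.2]
grip_width: 56.5
finger_force: 0.0
```

```bash
python3 go.py -230 38 30; python3 - <<'E'
from h import *
im,d=cams.capture("scene");cv2.imwrite("pics/s2.png",cv2.resize(im[150:330,210:420,::-1],None,fx=3,fy=3,interpolation=cv2.INTER_CUBIC))
E
```

```text
chute pos [-228.8   33.3   73.5] force chute [-0.4  0.1  1.2] w 56.5029673407703 t 3.0 q [ 0.07  0.11  1.97 -0.    1.07 -0.13]
tool shift cm [0.12 0.5  4.35]
roll deg -0.16 tilt z [-0.007 -0.    -1.   ]
```

View pics/s2.png

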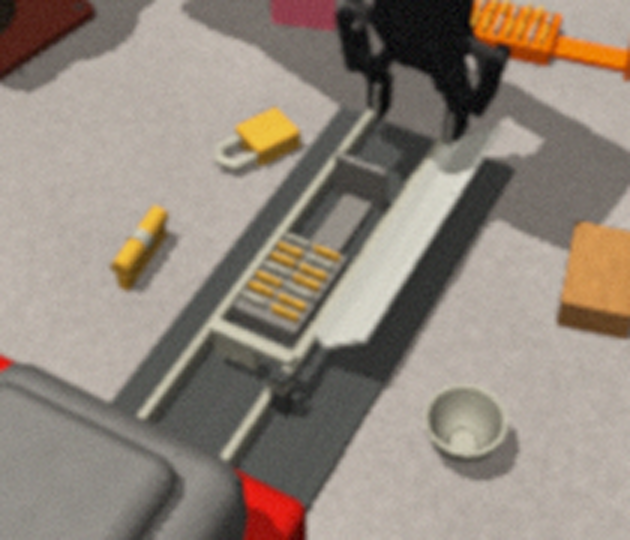

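The pedal finger, at crop (455,125), is over the pedal. The other, at (378,105), is over the chute behind the push plate at (365,175). I shift +5 mm in y, then go down gently.

Emit:
jog_arm([
  [[0.1,0.5,0,0,66],[0.1,0.5,1,0,66],[0.1,0.5,1.8,0,66],[0.1,0.5,2.5,0,66],[0.1,0.5,2.5,0,66]],
])

```text
clock: 3.68
eef_pos: [493.9, 114.1, 50.3]
eef_rot: [-0.001, 0.633, 0.775, -0.001]
force: [-0.6, -0.9, -0.3]
grip_width: 56.0
finger_force: 0.0
```

```bash
python3 go.py -230 38 30
```

```text
chute pos [-229.5   40.2   50.3] force chute [ 0.8 -0.8 -0.3] w 55.958632993463546 t 3.675 q [ 0.07  0.16  1.97 -0.    1.02 -0.13]
tool shift cm [ 0.05 -0.22  2.03]
roll deg -0.17 tilt z [-0.002 -0.    -1.   ]
```

Emit:
jog_arm([
  [[0,0,0.5,0,66],[0,0,1,0,66],[0,0,1.5,0,66],[0,0,1.5,0,66]],
])

```text
clock: 4.18
eef_pos: [494.9, 114.2, 36.1]
eef_rot: [0.0, 0.633, 0.775, 0.0]
force: [1.6, -0.5, 4.2]
grip_width: 56.5
finger_force: 1.5
```

```bash
python3 go.py -230 38 30
```

```text
chute pos [-229.4   41.2   36.1] force chute [0.8 1.4 4.2] w 56.51723705856494 t 4.175 q [ 0.07  0.18  1.97 -0.    0.99 -0.13]
tool shift cm [ 0.06 -0.32  0.61]
roll deg -0.17 tilt z [ 0.  0. -1.]
```

Emit:
jog_arm([
  [[0,-0.1,0.4,0,66],[0,-0.2,0.8,0,66],[0,-0.2,0.8,0,66]],
])

```text
clock: 4.55
eef_pos: [492.9, 113.8, 28.2]
eef_rot: [0.0, 0.633, 0.775, 0.0]
force: [2.3, 0.6, 4.0]
grip_width: 56.5
finger_force: 2.0
```

```bash
python3 go.py -230 38 30;python3 - <<'E'
from h import *
im,d=cams.capture("scene");np.save("scene3.npy",d);cv2.imwrite("pics/s3.png",cv2.resize(im[150:330,210:420,::-1],None,fx=3,fy=3,interpolation=cv2.INTER_CUBIC))
E
```

```text
chute pos [-229.4   39.3   28.2] force chute [-0.1  2.4  4. ] w 56.45538612120544 t 4.55 q [ 0.07  0.19  1.98  0.    0.97 -0.13]
tool shift cm [ 0.06 -0.13 -0.18]
roll deg -0.17 tilt z [ 0.001  0.    -1.   ]
```

View pics/s3.png

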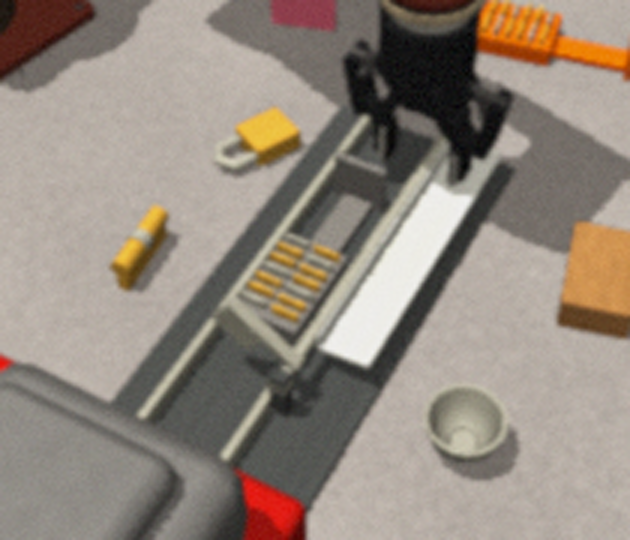

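The gate is partly open; the blade at (260,325) has lifted. I press further until it reaches the stop, and measure the pedal angle from depth.

Emit:
jog_arm([
  [[0,-0.05,0.3,0,66],[0,-0.1,0.5,0,66],[0,-0.1,0.5,0,66]],
])

```text
clock: 4.97
eef_pos: [492.6, 113.7, 25.1]
eef_rot: [0.0, 0.632, 0.775, 0.0]
force: [-4.7, -1.2, 20.2]
grip_width: 56.3
finger_force: 9.7
```

```bash
cat > ped.py <<'E'
from h import *
from fit import toch
p=np.load("pose.npy")
for n in ("scene","top"):
    im,d=cams.capture(n);Q=pts(d,n)[d>0];x,y=toch(p,Q)
    m=(x>-170)&(x<-40)&(y>60)&(y<82)&(Q[:,2]>20)&(Q[:,2]<75)
    if m.sum()<50: continue
    k=np.polyfit(y[m],Q[m,2],1);print(n,m.sum(),"slope rad",np.arctan(k[0]).round(3),"gate~",(0.733-np.arctan(k[0])).round(3),"z at 70",np.polyval(k,70).round(1))
E
python3 ped.py; python3 go.py -200 38 30
```

```text
scene 423 slope rad 0.005 gate~ 0.728 z at 70 29.7
top 331 slope rad -0.041 gate~ 0.774 z at 70 29.8
chute pos [-229.4   38.8   25.1] force chute [ 0.3 -5.3 19.3] w 56.14449233962607 t 5.075 q [ 0.07  0.19  1.98 -0.    0.96 -0.13]
tool shift cm [-2.94 -0.07 -0.49]
roll deg -0.15 tilt z [ 0.001 -0.    -1.   ]
```

The pedal is fully down: level, top at 30 mm, gate ≈ 0.73 rad. I ease off slightly, then advance to the push plate (tool -x is the feed direction).

Emit:
jog_arm([
  [[0,0,-0.1,0,66],[-0.6,0,-0.1,0,66],[-1.2,0,-0.1,0,66],[-1.8,0,-0.1,0,66],[-2.3,0,-0.1,0,66]],
])

```text
clock: 5.7
eef_pos: [496.9, 92.6, 25.4]
eef_rot: [-0.0, 0.632, 0.775, 0.001]
force: [-2.1, 7.5, 11.9]
grip_width: 56.4
finger_force: 6.0
```

```bash
python3 go.py -65 38 25; python3 ped.py
```

```text
chute pos [-207.9   38.8   25.4] force chute [-7.8 -0.6 11.9] w 56.412100268386084 t 5.7 q [ 0.03  0.19  1.99  0.    0.96 -0.18]
tool shift cm [-14.29  -0.04   0.  ]
roll deg -0.15 tilt z [ 0.001  0.003 -1.   ]
scene 423 slope rad -0.012 gate~ 0.745 z at 70 29.8
top 257 slope rad -0.012 gate~ 0.745 z at 70 29.9
```

Emit:
jog_arm([
  [[-0.8,0,0,0,66],[-1.6,0,0,0,66],[-2.4,0,0,0,66],[-3.2,0,0,0,66],[-4,0,0,0,66]],
])

```text
clock: 6.42
eef_pos: [504.7, 54.1, 25.4]
eef_rot: [-0.001, 0.632, 0.775, 0.002]
force: [-2.8, 11.3, 14.2]
grip_width: 56.3
finger_force: 7.9
```

```bash
python3 go.py -65 38 25; python3 ped.py
```

```text
chute pos [-168.5   38.7   25.4] force chute [-11.6  -0.5  14.2] w 56.27974186888446 t 6.425 q [-0.05  0.2   1.98  0.    0.96 -0.26]
tool shift cm [-10.35  -0.04   0.  ]
roll deg -0.16 tilt z [ 0.001  0.004 -1.   ]
scene 481 slope rad 0.222 gate~ 0.511 z at 70 32.9
top 131 slope rad -0.022 gate~ 0.755 z at 70 30.2
```

```bash
python3 - <<'E'
from h import *
im,d=cams.capture("scene");cv2.imwrite("pics/s4.png",cv2.resize(im[150:330,210:420,::-1],None,fx=3,fy=3,interpolation=cv2.INTER_CUBIC))
E
```

```text
(no output)
```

View pics/s4.png

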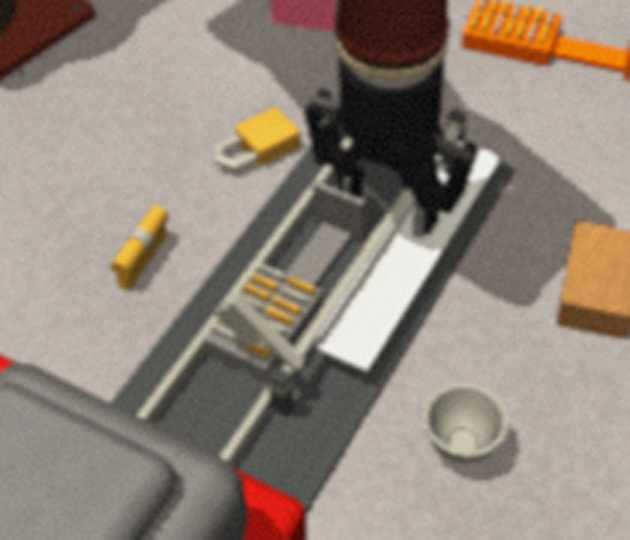

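The rack is passing under the raised blade (nose at 235,345) and the pedal is still level. I continue pushing.

Emit:
jog_arm([
  [[-0.8,0,0,0,66],[-1.6,0,0,0,66],[-2.4,0,0,0,66],[-3.2,0,0,0,66],[-4,0,0,0,66]],
])

```text
clock: 7.2
eef_pos: [512.6, 15.1, 25.4]
eef_rot: [-0.001, 0.632, 0.775, 0.002]
force: [-2.7, 12.1, 14.2]
grip_width: 56.4
finger_force: 8.5
```

Emit:
jog_arm([
  [[-0.8,0,0,0,66],[-1.6,0,0,0,66],[-2.4,0,0,0,66],[-3.2,0,0,0,66],[-4,0,0,0,66]],
])

```text
clock: 7.82
eef_pos: [520.6, -24.0, 25.4]
eef_rot: [-0.001, 0.632, 0.775, 0.002]
force: [-2.9, 12.9, 16.1]
grip_width: 56.6
finger_force: 9.0
```

```bash
python3 go.py -65 38 25
```

```text
chute pos [-88.9  38.4  25.4] force chute [-13.3  -0.2  16.1] w 56.595813362104614 t 7.825 q [-0.2   0.23  1.94  0.01  0.97 -0.4 ]
tool shift cm [-2.39 -0.04  0.03]
roll deg -0.15 tilt z [ 0.     0.004 -1.   ]
```

Emit:
jog_arm([
  [[-0.7,0,0,0,66],[-1.4,0,0,0,66],[-1.8,0,0,0,66],[-2.1,0,0,0,66],[-2.3,0,0,0,66]],
])

```text
clock: 8.45
eef_pos: [525.2, -46.5, 25.4]
eef_rot: [-0.001, 0.632, 0.775, 0.002]
force: [-2.3, 12.4, 14.4]
grip_width: 56.5
finger_force: 8.7
```

```bash
python3 go.py -65 38 25
```

```text
chute pos [-65.9  38.3  25.4] force chute [-12.6   0.2  14.4] w 56.538393473371976 t 8.45 q [-0.24  0.24  1.93  0.    0.97 -0.44]
tool shift cm [-0.09 -0.03  0.04]
roll deg -0.16 tilt z [ 0.     0.004 -1.   ]
```

No stop contact yet (force unchanged); I creep on.

Emit:
jog_arm([
  [[-0.15,0,0,0,66],[-0.3,0,0,0,66],[-0.3,0,0,0,66]],
])

```text
clock: 8.82
eef_pos: [525.4, -47.8, 25.4]
eef_rot: [-0.002, 0.633, 0.774, 0.002]
force: [-3.9, 18.5, 18.8]
grip_width: 56.5
finger_force: 13.2
```

Emit:
jog_arm([
  [[-0.15,0,0,0,66],[-0.3,0,0,0,66],[-0.3,0,0,0,66]],
])

```text
clock: 9.2
eef_pos: [525.4, -47.8, 25.4]
eef_rot: [-0.005, 0.633, 0.774, 0.004]
force: [-5.0, 30.6, 23.0]
grip_width: 56.8
finger_force: 17.8
```

```bash
python3 go.py -65 38 25;  python3 - <<'E'
from h import *
im,d=cams.capture("top");cv2.imwrite("pics/t5.png",cv2.resize(im[130:240,255:435,::-1],None,fx=4,fy=4,interpolation=cv2.INTER_CUBIC))
E
```

```text
chute pos [-64.5  38.3  25.4] force chute [-31.    1.3  23. ] w 56.787632129549955 t 9.2 q [-0.25  0.24  1.92  0.01  0.98 -0.45]
tool shift cm [ 0.05 -0.03  0.04]
roll deg -0.23 tilt z [-0.002  0.011 -1.   ]
```

View pics/t5.png

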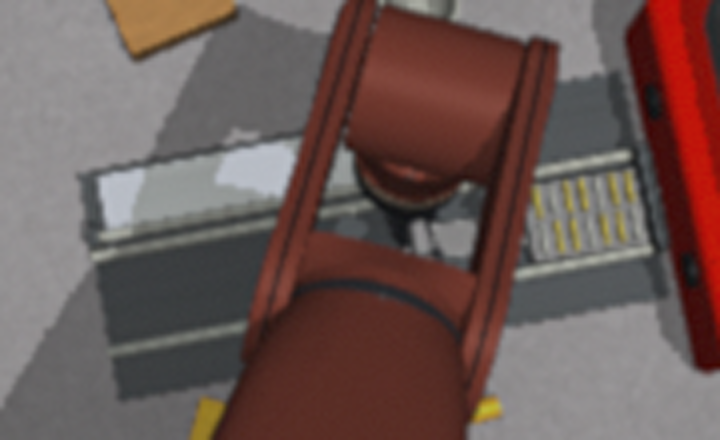

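The rack is home: its position no longer changes, the force rises to 31 N, and its nose is at (640,210) by the stop. I back off along the chute, then raise gently so the gate closes.

Emit:
jog_arm([
  [[0.6,0,0,0,66],[1.4,0,0,0,66],[2.4,0,0,0,66],[2.4,0,-0.5,0,66],[2.4,0,-1,0,66]],
])

```text
clock: 9.88
eef_pos: [521.0, -31.2, 34.3]
eef_rot: [-0.0, 0.632, 0.775, -0.0]
force: [1.7, 0.5, 3.7]
grip_width: 56.0
finger_force: 1.4
```

Emit:
jog_arm([
  [[0,0,-0.8,0,66],[0,0,-1.6,0,66],[0,0,-2.6,0,66],[0,0,-4,0,66],[0,0,-7,0,66]],
])

```text
clock: 10.5
eef_pos: [520.1, -31.2, 104.1]
eef_rot: [-0.001, 0.633, 0.775, -0.001]
force: [0.9, -0.6, -0.9]
grip_width: 56.6
finger_force: 0.0
```

Emit:
jog_arm([
  [[0,0,-5,0,66],[0,0,-10,0,66],[3,0,-15,0,66],[8,0,-18,0,66],[13,0,-18,0,66]],
])

```text
clock: 11.12
eef_pos: [496.7, 97.1, 288.9]
eef_rot: [0.003, 0.633, 0.774, 0.003]
force: [0.5, 0.2, -0.5]
grip_width: 56.4
finger_force: 0.0
```

Emit:
jog_arm([
  [[5,0,0,0,66],[10,0,0,0,66],[14,0,0,0,66],[14,0,0,0,66]],
])

```text
clock: 11.62
eef_pos: [466.4, 235.4, 284.9]
eef_rot: [-0.0, 0.631, 0.776, 0.0]
force: [0.8, -0.2, 0.2]
grip_width: 56.4
finger_force: 0.0
```

```bash
python3 go.py; python3 - <<'E'
from h import *
from fit import toch,model
from scipy.optimize import minimize_scalar
p=np.load("pose.npy")
im,d=cams.capture("top");cv2.imwrite("pics/t6.png",cv2.resize(im[130:240,255:435,::-1],None,fx=4,fy=4,interpolation=cv2.INTER_CUBIC))
Q=pts(d,"top")[d>0];x,y=toch(p,Q);m=(x>-75)&(x<102)&(abs(y)<30)&(Q[:,2]<70)
r=np.arange(40,85);c=[np.minimum(abs(Q[m,2]-model(x[m],y[m],k)),15).mean() for k in r];print("xr",r[np.argmin(c)],min(c))
E
```

```text
chute pos [-353.8   37.9  284.9] force chute [0.3 0.7 0.2] w 56.44250046744815 t 11.625 q [ 0.32 -0.06  1.72  0.    1.48  0.11]
roll deg 0.07 tilt z [ 0.     0.001 -1.   ]
xr 64 5.7822021332237705
```

View pics/t6.png

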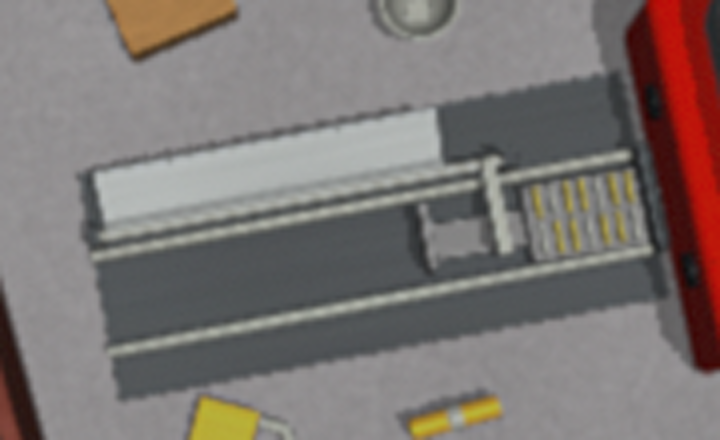

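The rack is home (x = 64) and the gate blade at (500,205) is shut over the tongue, behind the body. I hand in.

```bash
python3 -c "
from h import *
print(hand_in())"
```

```text
the job is handed in; nothing more can be done
None
```

The job is handed in: the last picture shows the rack home against the end stop (x ≈ 64 mm), the gate shut behind its body and the hand clear; `hand_in()` returned no verdict.

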